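# Bring the red bowl round on the turntable

## Task

Turn the wooden turntable by gently pushing its upright blue paddles sideways with a fingertip, until the red bowl stands squarely in line with the yellow pointer, on the pointer's side. Only push the paddles, do not pinch them; do not touch the things riding on the turntable, keep them upright on it, and leave everything standing around it where it is.

Things in the scene. Friction and masses are not known exactly. Their poses are not given: they have to be found in the camera images.
- stand: fixed round foot of the turntable, dark, 196 mm across. Origin on the worktop at the turning axis, z up. A flat yellow pointer (22 mm wide, 8 mm high) fixed to it lies on the worktop along the stand's own -x, from under the deck to 208 mm from the axis. The pale wooden deck, 260 mm across, turns above the stand, its top 44 mm up. A shelf hangs low behind: push on the robot side
- turntable (a joint): angle of the deck about the stand's z axis, rad, counter-clockwise from above positive, many turns both ways. Stiff bearing: it stays where it is left and needs about 2 N at a blade (0.3 N m). Four identical blue paddles turn with it: paddle k (0..3) stands at the stand's yaw + this angle + k x 90 degrees
- red_bowl: loose red bowl, 115 mm across, 59 mm high, about 0.17 kg, upright on the deck with its centre about 68 mm from the axis; it rides round with the deck. Origin at the centre of its underside, z up
- bench_timer: loose pale kitchen timer lying face up on the deck, 79x81x19 mm, origin at the centre of its underside. Not to be touched
- puck: loose small dark round puck on the deck, 51 mm across, 24 mm high, origin at the centre of its underside. Not to be touched
- salt_shaker: bystander: steel shaker, 68 mm across, 103 mm high, origin at the underside
- spice_jar: bystander: square jar with red lid, 69x70x173 mm, origin at the underside
- squeeze_mustard: bystander: yellow squeeze bottle, 58x53x200 mm, origin at the underside
- squeeze_chilli: bystander: red squeeze bottle, 59x54x200 mm, origin at the underside
- clear_tub: bystander: clear tub, 93x119x46 mm, origin at the underside
- bench_scraper: bystander: bench scraper lying flat, 100x152x12 mm, origin at the underside
- blade_0 (a point): middle of the top edge of paddle 0's blade, 158 mm from the axis, 105 mm above the worktop; its axes turn with the deck, its x axis is radial. The upright blade stands in the radial plane, 10 mm thick, from 136 to 180 mm from the axis and from 44 to 105 mm above the worktop, on a foot 20 mm wide that is 44 mm high
- blade_1 (a point): middle of the top edge of paddle 1's blade, 158 mm from the axis, 105 mm above the worktop; its axes turn with the deck, its y axis is radial. The upright blade stands in the radial plane, 10 mm thick, from 136 to 180 mm from the axis and from 44 to 105 mm above the worktop, on a foot 20 mm wide that is 44 mm high
- blade_2 (a point): middle of the top edge of paddle 2's blade, 158 mm from the axis, 105 mm above the worktop; its axes turn with the deck, its x axis is radial. The upright blade stands in the radial plane, 10 mm thick, from 136 to 180 mm from the axis and from 44 to 105 mm above the worktop, on a foot 20 mm wide that is 44 mm high
- blade_3 (a point): middle of the top edge of paddle 3's blade, 158 mm from the axis, 105 mm above the worktop; its axes turn with the deck, its y axis is radial. The upright blade stands in the radial plane, 10 mm thick, from 136 to 180 mm from the axis and from 44 to 105 mm above the worktop, on a foot 20 mm wide that is 44 mm high
Not all that is in view belongs to the job. Leave any purple look-alike of the red_bowl alone.

How it is judged (in metres and radians):
On the way:
1. a finger pushes on a paddle (contact force between the fingers and stand above 0.5 N and (horizontal distance between the grasp point and blade_0 below 0.07 m or horizontal distance between the grasp point and blade_1 below 0.07 m or horizontal distance between the grasp point and blade_2 below 0.07 m or horizontal distance between the grasp point and blade_3 below 0.07 m)), for 0.1 s.
At the end, for the whole second after the job is handed in: the red bowl's centre is within 18 mm of the yellow pointer's centre line and at least 40 mm out from the turning axis on the pointer's side; the turntable is at rest, and bowl, timer and puck stand level and still on the deck, their centres within 100 mm of the axis (y of red_bowl in the frame of stand between -0.018 and 0.018 m and x of red_bowl in the frame of stand below -0.04 m and velocity of joint turntable between -0.05 and 0.05 rad/s and horizontal distance between each of red_bowl, bench_timer, puck and stand below 0.1 m and height (world z) of red_bowl between 0.035 and 0.06 m and angle between each of red_bowl, bench_timer, puck's own z axis and vertical below 0.15 rad and linear speed of each of red_bowl, bench_timer, puck below 0.03 m/s and height (world z) of bench_timer between 0.035 and 0.06 m and height (world z) of puck between 0.035 and 0.06 m); the robot touches nothing.
It fails at once if the robot touches the bowl, timer or puck riding on the turntable (contact force between any of the fingers, the arm and red_bowl above 0.5 N or contact force between any of the fingers, the arm and bench_timer above 0.5 N or contact force between any of the fingers, the arm and puck above 0.5 N).
It fails at once if a thing on the turntable is tipped, lifted or falls off (angle between any of red_bowl, bench_timer, puck's own z axis and vertical above 0.3 rad or height (world z) of any of red_bowl, bench_timer, puck above 0.075 m or height (world z) of any of red_bowl, bench_timer, puck below 0.03 m).
It fails at once if a paddle is pinched between the fingers instead of pushed ((contact force between the fingers and stand above 1 N and y of the grasp point in the frame of blade_0 between -0.006 and 0.006 m and height (world z) of the grasp point below 0.12 m and horizontal distance between the grasp point and blade_0 below 0.03 m) or (contact force between the fingers and stand above 1 N and x of the grasp point in the frame of blade_1 between -0.006 and 0.006 m and height (world z) of the grasp point below 0.12 m and horizontal distance between the grasp point and blade_1 below 0.03 m) or (contact force between the fingers and stand above 1 N and y of the grasp point in the frame of blade_2 between -0.006 and 0.006 m and height (world z) of the grasp point below 0.12 m and horizontal distance between the grasp point and blade_2 below 0.03 m) or (contact force between the fingers and stand above 1 N and x of the grasp point in the frame of blade_3 between -0.006 and 0.006 m and height (world z) of the grasp point below 0.12 m and horizontal distance between the grasp point and blade_3 below 0.03 m)).
It fails at once if a paddle is shoved with more than 30 N (contact force between the fingers and stand above 30 N).
It fails at once if something standing around the turntable is moved by more than 30 mm (distance of any of salt_shaker, spice_jar, squeeze_mustard, squeeze_chilli, clear_tub, bench_scraper from where it was at the start of the episode above 0.03 m).
It also fails if it takes over 70 s, if anything falls off the work surface, if the arm or the gripper's body presses on something with over 40 N, if the wrist force passes 120 N, or if a joint passes its speed limit or range.

## Robot

A 6-joint arm with a two-finger parallel gripper is mounted at the origin on a cart in front of the work surface, level with it; the furniture and walls round the work are solid. World frame = base frame: x ahead of the robot, y to its left, z up, the work surface at z = 0. Lengths are in mm, angles in rad, forces in N, time in s.
With the tool pointing down it reaches from about 400 to 825 mm from the base axis. Payload 7 kg.
Tool frame: the origin (TCP) lies at the very end of the fingers, on their centre line; the grasp point (between the pads) lies 19 mm behind it; z points along the fingers, y is the line along which they close (so a half turn about z gives the same grasp; the last joint's range is limited). The gripper opens to 85 mm and grips with 20 to 120 N. Pads are 22 mm wide; open, the fingers measure 114 mm over their backs; the gripper's body (76 mm by 85 mm) begins 54 mm behind the grasp point. The pads swing forward as they close: fully open they stand 13 mm farther back than shut.
Start: joints at [-0.984, 0.359, 0.012, 0, -1.224, -0.288], TCP at [198.676, -645.076, 231.302] pointing down, gripper open.
Joint ranges: [-3.07, 3.07], [-1.43, 2.12], [-1.02, 1.25], [-3.03, 1.67], [-3.05, -0], [-3.03, 3.03]. Speed limits (rad/s): [2.39, 2.39, 3.01, 3.14, 3.14, 3.14].

## Interface

Orientations are given as a unit quaternion [w, x, y, z].
In Python, from cell import r, read_camera, nets gives the robot as it stands.
- The arm moves only by the tool jog_arm, never from a script. Its argument "rows" is one flat list of numbers, 7 for each row, row after row: the opening, from 0 (shut) to 1 (fully open), then the shift along the tool's x, y, z in units of 40 mm (1.0 is 40 mm), then the turn, a rotation vector about the tool's x, y, z in units of 5 degrees (1.0 is 5 degrees). In form: [jaw, x, y, z, ax, ay, az, jaw, x, y, z, ax, ay, az, ...]. A call has exactly 8 rows; each row shifts and turns the commanded pose from where the row before left it, along the tool's axes as they then stand; what a row does not reach is not made up. A row lasts 1/8 s, in which the tool goes at most 62.5 mm and 10.7 degrees, less where a joint would pass 70% of its speed; a pose out of reach is approached as far as the arm can. A call is refused whole if a number of a shift passes 1 or a number of a turn 1, either way. A call with a gripper value outside its range is refused whole. The fingers move at their own pace and stop on an object; "newtons" is the grip in N (left out, the last holds). Time passes only in rows, so rows that do not move let the fingers close, or fill a call up. It gives the time, the measured TCP pose, the force, the opening and the grip force at its end, in the units of the state.
- r.get_state(): the state, without advancing time (a new reading comes with each control period).
- read_camera(name): name is "scene" or "top" or "wrist"; returns a dict with "image" (480x640x3 uint8, red, green, blue), "fx", "fy", "cx", "cy" (pixels), "pose" (4x4, takes a point from camera to world coordinates). Camera axes: x right, y down, z forward; pixel columns grow to the right and rows downward; lengths in mm; the calibration is good to about 2 mm. A picture is of the moment at which its call begins. There is no depth.
- r.close_job(): hands the job in; it is judged then, once.
Trained networks look in a picture, given as the dict that the camera call returned (one of the last four; its "shot" number tells which), for a name from the list of things; names that differ only in an ending like _2 or _b are one class to them, and where a whole thing is asked for, a point or a joint stands for the part that bears it (a point fixed in the world has none). Each returns a list of dicts, best first, with "p" (0 to 1); they miss things now and then, are a little off and sometimes report something else, mostly with a low value. They report only what shows in the picture. A call takes as long as a camera call. They do not tell look-alikes from the thing itself.
- nets.boxes_of(picture, label): "box" ([left, top, width, height] in pixels, round what is visible of it).
- nets.mark_of(picture, label): "xy" ([column, row] in pixels: a listed point, or the origin of a listed thing).
The state is a dict: "t": time; "joint_pos": joint angles; "joint_vel": joint speeds; "joint_torque": joint torques, N m; "tcp_pos": TCP position; "ee_rot": TCP orientation; "wrist_force": force on the tool from outside, world axes, zero at the start; "ft_torque": the same for the moment, N m; "width": finger opening in mm; "gripper_force": force on a finger pad.
Only numpy, scipy, OpenCV 4.12 (cv2) and the standard library are available. Lean on these libraries where they do the work, as an engineer would, in place of code of your own. Each camera call takes 0.05 s, during which the arm holds its last target. There are 200 camera calls.

## Working session

There is one attempt and no reset: what is moved stays moved. The work goes in short steps, Python scripts to look and compute and a tool call to move; the robot and the scene stay as the last step left them, time stands still between calls to the robot, and variables do not carry over. Pictures are saved under pics/ and viewed, at most 10 in all, crops included, and the job is handed in when it is done.

Besides the shell and the picture viewer there is one more tool, called after "Call:" by a JSON object that holds its "op" and its "data", one argument or row to a line. jog_arm: Moves the arm, as the interface text tells. Its arguments: {"type":"object","properties":{"rows":{"type":"array","items":{"type":"number"}},"newtons":{"type":"number"}},"required":["rows"]}

```bash
mkdir -p pics
cat > h.py <<'E'
from cell import r, read_camera, nets
import numpy as np, cv2
def ray(c,uv,z):
    P=np.array(c["pose"]); d=P[:3,:3]@np.array([(uv[0]-c["cx"])/c["fx"],(uv[1]-c["cy"])/c["fy"],1]); o=P[:3,3]
    return (o+d*(z-o[2])/d[2])[:2].round(1)
def save(c,n): cv2.imwrite(f"pics/{n}.png",cv2.cvtColor(c["image"],cv2.COLOR_RGB2BGR))
E
python3 - <<'E'
from h import *
Z=dict(stand=0,red_bowl=44,bench_timer=44,puck=44,salt_shaker=0,spice_jar=0,squeeze_mustard=0,squeeze_chilli=0,clear_tub=0,bench_scraper=0,blade_0=105)
for n in("top","scene"):
    c=read_camera(n); save(c,n+"0"); print(n,np.array(c["pose"])[:3,3])
    for k,z in Z.items():
        print(k,[(round(m["p"],2),np.round(m["xy"]).tolist(),ray(c,m["xy"],z).tolist()) for m in nets.mark_of(c,k)][:5])
s=r.get_state();print(s["t"],s["tcp_pos"],s["ee_rot"],s["wrist_force"])
E
```

```text
top [ 476.24946071   12.08844201 1531.36800457]
stand [(0.55, [354.0, 243.0], [580.5, -73.2])]
red_bowl [(0.92, [369.0, 252.0], [548.9, -114.9]), (0.91, [241.0, 289.0], [437.1, 284.4]), (0.4, [332.0, 255.0], [539.1, -1.5])]
bench_timer [(0.84, [331.0, 255.0], [540.4, 2.9])]
puck [(0.62, [349.0, 220.0], [649.5, -54.6])]
salt_shaker [(0.87, [189.0, 298.0], [406.9, 457.0])]
spice_jar [(0.6, [478.0, 237.0], [595.8, -472.4])]
squeeze_mustard [(0.58, [187.0, 253.0], [552.0, 465.6])]
squeeze_chilli [(0.9, [163.0, 288.0], [439.7, 542.7])]
clear_tub [(0.74, [484.0, 278.0], [464.2, -489.3]), (0.73, [476.0, 238.0], [593.9, -467.8]), (0.5, [372.0, 253.0], [545.8, -130.2])]
bench_scraper [(0.91, [445.0, 290.0], [426.8, -360.4]), (0.18, [353.0, 218.0], [660.1, -68.6]), (0.15, [486.0, 278.0], [463.8, -492.8])]
blade_0 [(0.97, [327.0, 195.0], [719.4, 14.9]), (0.81, [380.0, 284.0], [450.0, -143.7]), (0.61, [399.0, 214.0], [659.9, -204.0]), (0.56, [309.0, 265.0], [508.8, 68.5])]
scene [-161.62425432 1036.91768725 1196.48451109]
stand [(0.72, [336.0, 247.0], [589.1, -74.6])]
red_bowl [(0.95, [304.0, 33
[... 348 characters left out ...]
(0.42, [333.0, 258.0], [565.5, -20.0])]
squeeze_mustard [(0.95, [248.0, 347.0], [545.1, 461.5]), (0.49, [339.0, 200.0], [751.1, -333.4])]
squeeze_chilli [(0.66, [252.0, 382.0], [451.1, 546.8])]
clear_tub [(0.79, [416.0, 207.0], [461.9, -482.0]), (0.5, [339.0, 251.0], [568.5, -63.6])]
bench_scraper [(0.98, [410.0, 226.0], [422.2, -359.0])]
blade_0 [(0.94, [339.0, 205.0], [654.3, -189.6]), (0.92, [292.0, 228.0], [711.0, 30.7]), (0.9, [382.0, 228.0], [447.9, -161.5]), (0.6, [333.0, 259.0], [498.3, 75.9]), (0.36, [414.0, 227.0], [356.4, -237.7])]
1.2 [ 198.67642537 -645.08830309  231.30582454] [ 1.19722004e-06 -1.48845246e-01  9.88860502e-01 -6.11300350e-06] [ 0.44496347 -0.18689735  0.33793339]
```

Run:
```python
import cv2
a=cv2.imread("pics/top0.png")[160:340,220:460]; cv2.imwrite("pics/t.png",cv2.resize(a,(800,600),interpolation=cv2.INTER_CUBIC))
a=cv2.imread("pics/scene0.png")[120:420,200:500]; cv2.imwrite("pics/s.png",cv2.resize(a,(600,600),interpolation=cv2.INTER_CUBIC))
```

```text
(no output)
```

View pics/t.png

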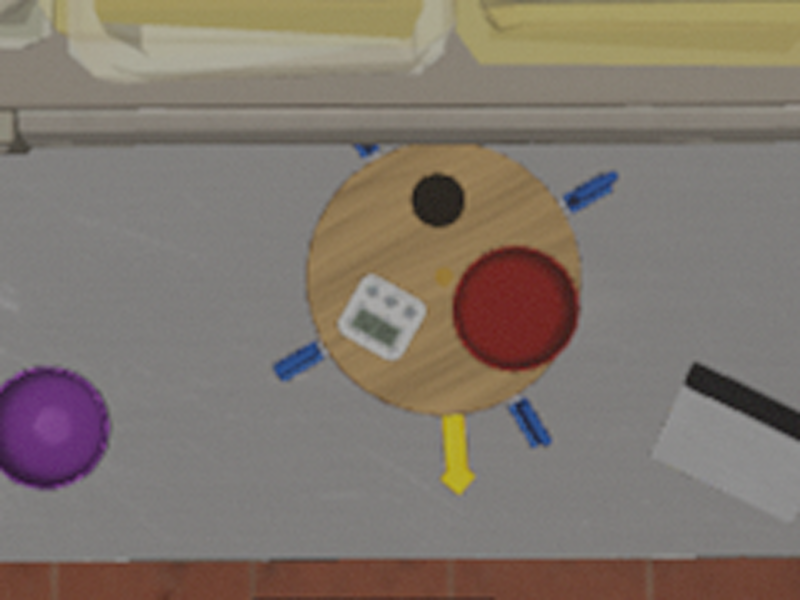

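View pics/s.png

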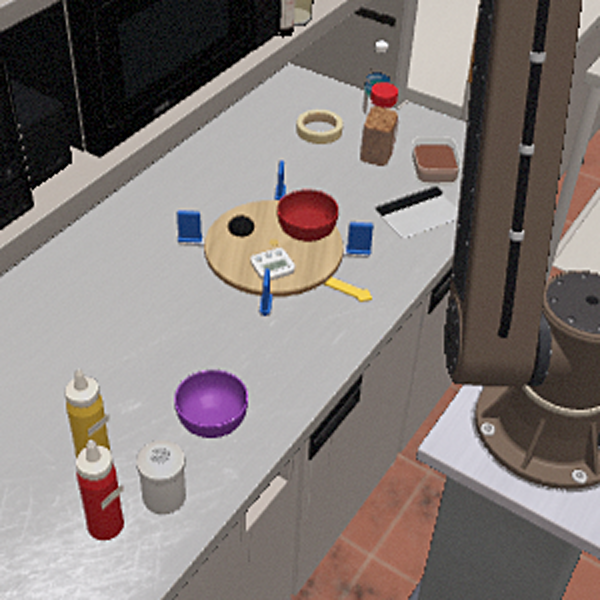

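Top crop: the deck centre mark is at (444,277) and the pointer tip at (458,493). The red bowl is at (516,308), and the paddle to push is at (530,422), right of the pointer. The bowl must turn clockwise, so I push that paddle towards +y. The purple bowl is a decoy.

```bash
cat >> h.py <<'E'
def blob(c,f):
    h=cv2.cvtColor(c["image"],cv2.COLOR_RGB2HSV).astype(int); m=f(h[...,0],h[...,1],h[...,2]).astype(np.uint8)
    n,l,st,ce=cv2.connectedComponentsWithStats(m); return sorted([(int(st[i,4]),ce[i].round(1).tolist(),st[i,:4].tolist()) for i in range(1,n) if st[i,4]>8],reverse=True)[:7]
E
python3 - <<'E'
from h import *
c=read_camera("top")
print("red",[(b,ray(c,b[1],95)) for b in blob(c,lambda h,s,v:((h<6)|(h>174))&(s>160)&(v>60))])
print("blue",[(b,ray(c,b[1],85)) for b in blob(c,lambda h,s,v:(h>100)&(h<120)&(s>130)&(v>60))])
print("yel",[(b,ray(c,b[1],8)) for b in blob(c,lambda h,s,v:(h>22)&(h<33)&(s>170)&(v>120))])
for n,u,z in(("ctr",(353.2,243.1),44),("tip",(357.4,307.9),8),("ptr base",(356.2,284.4),8),("bowlrim",(374.8,252.4),103),("b0",(398.5,217),105),("b1",(379,286.6),100),("b2",(309.4,268),100)): print(n,ray(c,u,z))
E
```

```text
red [((855, [372.6, 252.0], [356, 236, 35, 34]), array([ 545.7, -122.4])), ((281, [632.1, 223.8], [620, 207, 20, 32]), array([ 625.9, -912.7])), ((281, [494.1, 236.7], [485, 228, 19, 19]), array([ 589.6, -491.6])), ((226, [158.6, 286.2], [148, 279, 21, 16]), array([447.4, 522.5])), ((85, [3.0, 298.8], [0, 292, 8, 14]), array([413.2, 988.1])), ((34, [625.7, 207.9], [617, 205, 17, 6]), array([ 674.8, -895.8])), ((19, [615.2, 227.5], [612, 222, 9, 11]), array([ 615. , -860.7]))]
blue [((75, [309.0, 268.1], [303, 263, 13, 11]), array([498.7,  70.6])), ((74, [397.0, 216.9], [389, 212, 16, 11]), array([ 653.3, -199.6])), ((65, [378.8, 287.0], [373, 280, 12, 14]), array([ 440. , -140.6])), ((11, [29.5, 332.6], [29, 330, 2, 7]), array([311.2, 910.9])), ((9, [329.1, 204.8], [327, 204, 6, 3]), array([692.1,   8.1]))]
yel [((137, [356.3, 296.0], [353, 285, 9, 23]), array([410. , -76.6]))]
ctr [576.6 -66.7]
tip [372.4 -79.7]
ptr base [446.8 -76.7]
bowlrim [ 544.1 -128.2]
b0 [ 650.5 -201.2]
b1 [ 441.6 -139.6]
b2 [498.7  68.8]
```

Call:
{"op": "jog_arm", "data": {
  "rows": [0,0,0,0,0,0,0.855,0,0,0,0,0,0,0.855,0,0,0,0,0,0,0.855,0,0,0,0,0,0,0.855,0,-0.4,0.72,0,0,0,0,0,-0.4,0.72,0,0,0,0,0,-0.4,0.72,0,0,0,0,0,-0.4,0.72,0,0,0,0],
  "newtons": 20
}}

```text
t: 2.25
tcp_pos: [263.0, -529.0, 231.4]
ee_rot: [0.0, -0.0, 1.0, -0.0]
wrist_force: [0.5, -0.5, 0.3]
width: -0.3
gripper_force: 0.0
```

Call:
{"op": "jog_arm", "data": {
  "rows": [0,-0.4,0.72,0,0,0,0,0,-0.4,0.72,0,0,0,0,0,-0.4,0.72,0,0,0,0,0,-0.4,0.72,0,0,0,0,0,-0.4,0.72,0,0,0,0,0,-0.4,0.72,0,0,0,0,0,-0.4,0.72,0,0,0,0,0,-0.4,0.72,0,0,0,0]
}}

```text
t: 3.25
tcp_pos: [391.0, -298.4, 231.5]
ee_rot: [0.0, -0.0, 1.0, -0.0]
wrist_force: [0.6, -1.0, 0.1]
width: -0.3
gripper_force: 0.0
```

Call:
{"op": "jog_arm", "data": {
  "rows": [0,-0.325,0.6,0,0,0,0,0,-0.325,0.6,0,0,0,0,0,-0.325,0.6,0,0,0,0,0,-0.325,0.6,0,0,0,0,0,-0.325,0.6,0,0,0,0,0,0,0,0.5,0,0,0,0,0,0,0.5,0,0,0,0,0,0,0.5,0,0,0]
}}

```text
t: 4.25
tcp_pos: [455.7, -179.2, 170.9]
ee_rot: [0.0, -0.0, 1.0, 0.0]
wrist_force: [-1.3, -0.1, 0.6]
width: -0.2
gripper_force: 0.0
```

Run:
```python
from h import *
c=read_camera("wrist"); save(c,"w"); print(r.get_state()["tcp_pos"])
for k,z in(("blade_0",105),("red_bowl",44),("stand",0)): print(k,[(round(m["p"],2),np.round(m["xy"]).tolist(),ray(c,m["xy"],z).tolist()) for m in nets.mark_of(c,k)][:4])
```

```text
[ 454.06151346 -178.9722853   168.29945945]
blade_0 [(0.6, [376.0, 237.0], [442.3, -143.7])]
red_bowl [(0.62, [376.0, 335.0], [545.3, -129.1])]
stand []
```

View pics/w.png

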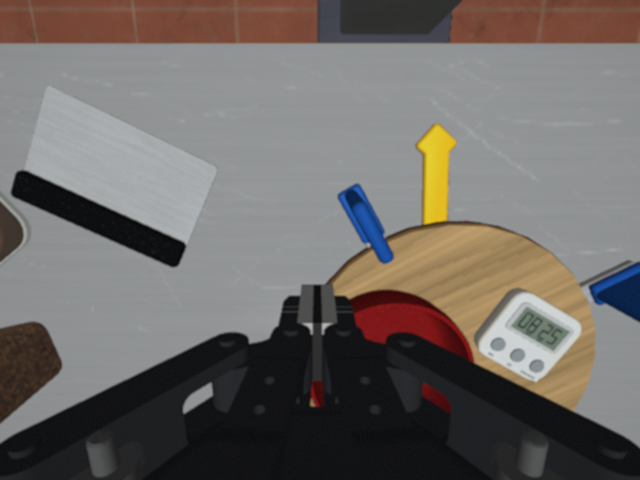

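The wrist view shows the blade top around (365,225) beside the fingertip at (317,290), with the bowl clear behind the fingers. I'll descend and start pushing along the arc.

Call:
{"op": "jog_arm", "data": {
  "rows": [0,0,0,0.5,0,0,0,0,0,0,0.5,0,0,0,0,0,0,0.5,0,0,0,0,0,0,0.5,0,0,0,0,0,0,0.5,0,0,0,0,0,0,0,0,0,0,0,0.08,0.12,0,0,0,0,0,0.09,0.11,0,0,0,0]
}}

```text
t: 5.45
tcp_pos: [449.2, -169.9, 72.4]
ee_rot: [0.001, -0.0, 1.0, -0.0]
wrist_force: [0.3, 0.5, 0.2]
width: -0.1
gripper_force: 0.0
```

Call:
{"op": "jog_arm", "data": {
  "rows": [0,0.09,0.11,0,0,0,0,0,0.09,0.11,0,0,0,0,0,0.073,0.122,0,0,0,0,0,0.073,0.122,0,0,0,0,0,0.073,0.122,0,0,0,0,0,0.073,0.122,0,0,0,0,0,0,0,0,0,0,0,0,0,0,0,0,0,0]
}}

```text
t: 6.45
tcp_pos: [429.3, -141.8, 71.1]
ee_rot: [-0.001, -0.0, 1.0, 0.0]
wrist_force: [0.5, -0.2, -0.1]
width: 0.2
gripper_force: 0.0
```

Run:
```python
from h import *
c=read_camera("top"); a=c["image"][160:340,260:460]; cv2.imwrite("pics/t2.png",cv2.resize(a[...,::-1],(666,600),interpolation=cv2.INTER_CUBIC))
print("blue",[(b[0],ray(c,b[1],85)) for b in blob(c,lambda h,s,v:(h>100)&(h<120)&(s>130)&(v>60))])
s=r.get_state();print(s["tcp_pos"],s["wrist_force"])
```

```text
blue [(74, array([523.3,  82. ])), (72, array([ 627.6, -210.4]))]
[ 429.40199168 -141.88959436   71.09385707] [-0.06456895 -0.92418153  0.11565974]
```

View pics/t2.png

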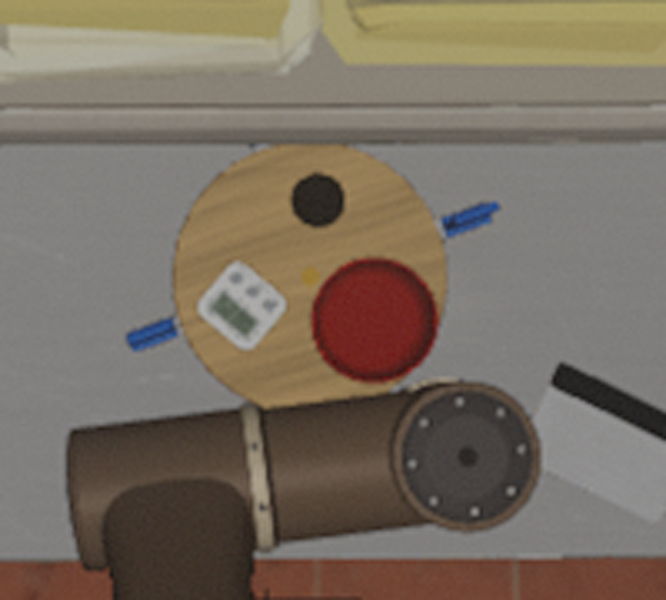

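The deck has turned about −9° and the bowl is riding along with it, at (375,320) in this crop. I'll continue along the arc.

Call:
{"op": "jog_arm", "data": {
  "rows": [0,0.05,0.131,0,0,0,0,0,0.05,0.131,0,0,0,0,0,0.05,0.131,0,0,0,0,0,0.05,0.131,0,0,0,0,0,0.037,0.137,0,0,0,0,0,0.037,0.137,0,0,0,0,0,0.037,0.137,0,0,0,0,0,0.037,0.137,0,0,0,0]
}}

```text
t: 7.5
tcp_pos: [415.7, -98.7, 71.3]
ee_rot: [-0.0, -0.0, 1.0, -0.0]
wrist_force: [1.8, -1.6, 0.3]
width: -0.2
gripper_force: 1.0
```

Call:
{"op": "jog_arm", "data": {
  "rows": [0,0.015,0.141,0,0,0,0,0,0.015,0.141,0,0,0,0,0,0.015,0.141,0,0,0,0,0,0.015,0.141,0,0,0,0,0,-0.005,0.142,0,0,0,0,0,-0.005,0.142,0,0,0,0,0,-0.005,0.142,0,0,0,0,0,-0.005,0.142,0,0,0,0]
}}

```text
t: 8.5
tcp_pos: [414.2, -53.4, 71.3]
ee_rot: [-0.0, -0.0, 1.0, -0.0]
wrist_force: [0.9, -2.6, -0.0]
width: -0.2
gripper_force: 1.1
```

Call:
{"op": "jog_arm", "data": {
  "rows": [0,-0.025,0.141,0,0,0,0,0,-0.025,0.141,0,0,0,0,0,-0.025,0.141,0,0,0,0,0,-0.025,0.12,0,0,0,0,0,-0.02,0.07,0,0,0,0,0,0,0,0,0,0,0,0,0,0,0,0,0,0,0,0,0,0,0,0,0]
}}

```text
t: 9.5
tcp_pos: [419.0, -29.2, 71.3]
ee_rot: [0.0, -0.0, 1.0, 0.0]
wrist_force: [-0.0, -0.5, -0.4]
width: 0.0
gripper_force: 0.0
```

```bash
cat > m.py <<'E'
from h import *
c=read_camera("top"); save(c,"m%d"%(100*r.get_state()["t"]))
print("red",[(b,ray(c,b[1],98)) for b in blob(c,lambda h,s,v:((h<6)|(h>174))&(s>160)&(v>60))][:2])
print("blue",[(b[0],ray(c,b[1],85)) for b in blob(c,lambda h,s,v:(h>100)&(h<120)&(s>130)&(v>60))])
s=r.get_state();print(s["t"],s["tcp_pos"],s["wrist_force"])
E
python3 m.py; ls pics
```

```text
red [((930, [357.5, 263.3], [340, 246, 37, 35]), array([511.8, -76.1])), ((281, [630.7, 222.1], [613, 207, 27, 31]), array([ 630.8, -906.8]))]
blue [(66, array([ 520.6, -210. ])), (60, array([630. ,  82.6]))]
9.55 [419.06842416 -29.21952678  71.32020787] [ 0.97764112 -0.40451083  0.04071083]
m955.png
s.png
scene0.png
t.png
t2.png
top0.png
w.png
```

Call:
{"op": "jog_arm", "data": {
  "rows": [0,-0.03,0.1,0,0,0,0,0,-0.03,0.1,0,0,0,0,0,-0.03,0.1,0,0,0,0,0,-0.03,0.08,0,0,0,0,0,0,0,0,0,0,0,0,0,0,0,0,0,0,0,0,-0.3,0,0,0,0,0,0,-0.5,0,0,0,0]
}}

```text
t: 10.55
tcp_pos: [423.9, -46.5, 71.4]
ee_rot: [0.0, -0.001, 1.0, 0.0]
wrist_force: [0.1, 0.4, 0.9]
width: 0.2
gripper_force: 0.0
```

Call:
{"op": "jog_arm", "data": {
  "rows": [0,0,0,-0.8,0,0,0,0,0,0,-0.8,0,0,0,0,0,0,-0.8,0,0,0,0,0,-0.5,-0.8,0,0,0,0,0,-0.9,-0.3,0,0,0,0,0,-0.9,0,0,0,0,0,0,-0.9,0,0,0,0,0,0,-0.9,0,0,0,0]
}}

```text
t: 11.55
tcp_pos: [423.4, -211.7, 211.4]
ee_rot: [0.0, -0.0, 1.0, 0.0]
wrist_force: [-0.0, 0.5, 0.8]
width: -0.2
gripper_force: 0.0
```

Call:
{"op": "jog_arm", "data": {
  "rows": [0,0,-0.9,0,0,0,0,0,0,-0.9,0,0,0,0,0,0,-0.9,0,0,0,0,0,0,-0.9,0,0,0,0,0,0,0,0,0,0,0,0,0,0,0,0,0,0,0,0,0,0,0,0,0,0,0,0,0,0,0,0]
}}

```text
t: 12.55
tcp_pos: [424.1, -353.4, 211.6]
ee_rot: [0.0, -0.001, 1.0, -0.0]
wrist_force: [0.1, 0.5, 1.1]
width: -0.2
gripper_force: 0.0
```

```bash
python3 m.py
python3 - <<'E'
import cv2,glob
f=sorted(glob.glob("pics/m*.png"))
f=[x for x in f if "m955" not in x][-1]
cv2.imwrite("pics/f.png",cv2.resize(cv2.imread(f)[160:340,220:460],(800,600),interpolation=cv2.INTER_CUBIC))
E
```

```text
red [((977, [356.2, 264.4], [338, 247, 37, 36]), array([508.6, -72.2])), ((286, [494.1, 236.9], [484, 228, 20, 19]), array([ 588.7, -490.5]))]
blue [(73, array([437.1,   5.1])), (59, array([644.4,  76.7])), (13, array([309.8, 911.5]))]
12.6 [ 424.13614684 -353.46965526  211.60631385] [ 0.7258502  -0.43591171  0.40422087]
```

View pics/f.png

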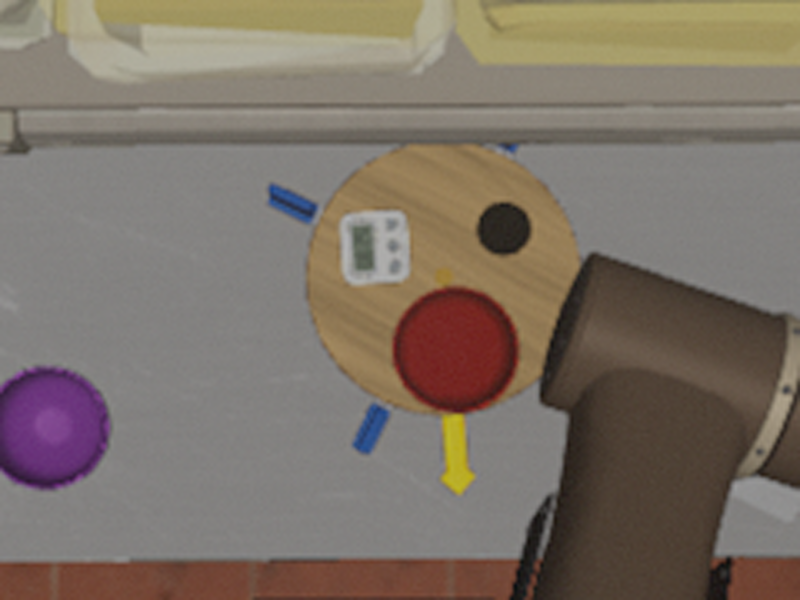

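The bowl, at (455,349), stands over the pointer line, about 2 mm off it. The timer and puck are riding level, and the arm is clear.

```bash
python3 -c "
from cell import r
print(r.close_job())"
```

```text
the job is handed in; nothing more can be done
None
```

I turned the deck about 57° clockwise with light pushes on one paddle, so the red bowl now stands within about 2 mm of the pointer's centre line on the pointer's side. The job is handed in, but no verdict came back.

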